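Stand the fallen release-agent canister back in its lane

ROBOT

A 6-joint arm with a two-finger parallel gripper is mounted at the origin on the work surface. World frame = base frame: x ahead of the robot, y to its left, z up, the work surface at z = 0. Lengths are in m, angles in degrees, forces in N, time in s.
With the tool pointing down it reaches from about 0.3 to 0.75 m from the base axis. Payload 8.5 kg.
Tool frame: the origin (TCP) lies on the centre line of the jaws, within the pads' length; the fingertips stand 17 mm ahead of it and the grasp point (between the pads) lies 2 mm behind it (env.tip_extent is the distance from the TCP to the fingertips, in m); z points along the fingers, y is the direction in which the jaws open and shut (so a half turn about z gives the same grasp; the last joint's range is limited). The gripper opens to 85 mm and grips with 20 to 120 N. Pads are 22 mm wide; open, the fingers measure 114 mm over their backs; the gripper's body (76 mm by 85 mm) begins 54 mm behind the grasp point. The pads swing forward as they close: fully open they stand 13 mm farther back than shut.
Start: joints at [57.164, 21.807, 74.336, -0, 83.858, -12.336], TCP at [0.193, 0.515, 0.248] pointing down, gripper open.
Joint ranges: [-178.18, 178.18], [-50.72, 133.34], [12.68, 142.11], [-81.47, 261.47], [9.98, 163.14], [-165.26, 165.26]. Speed limits (degrees/s): [136.94, 136.94, 180, 180, 180, 180].

INTERFACE

Orientations are given as a 3x3 rotation matrix whose columns are the frame's x, y, z axes.
In Python, from rig import telemetry, get_image, camera_params, close_job, env gives the robot as it stands.
- The arm moves only by the tool apply_moves, never from a script. Its argument "motion" is a list of rows, each an object of numbers: "tx", "ty", "tz": the shift along the tool's x, y, z in cm; "turn": the turn about the tool's z in degrees; "jaw": the gripper's target within -1 to 1 (fully open at 1, half-way at 0, shut at -1). In form: [{"tx": .., "ty": .., "tz": .., "turn": .., "jaw": ..}, ...]. A call has 1 to 5 rows; each row is the pose to reach, as a shift and turn from the pose measured when the call began, along the tool's axes at that moment; what a row does not reach only later rows make up. A row lasts 1/12 s, in which the tool goes at most 41.7 mm and 7.16 degrees, less where a joint would pass 70% of its speed; a pose out of reach is approached as far as the arm can. A call with a gripper value outside its range is refused whole. The fingers move at their own pace and stop on an object; "squeeze" is the grip in N (left out, the last holds). Time passes only in rows, so rows that repeat a pose let the fingers close. It gives the time, the measured TCP pose, the force and the opening at its end, in the units of the state.
- telemetry.observe(): the state, without advancing time (a new reading comes with each control period).
- get_image(name): name is "side" or "top"; returns (picture, depth): 384x512x3 uint8, red, green, blue; 384x512 float32, m along the optical axis (not along the pixel's ray), 0 where there is no reading.
- camera_params(name): a dict with "fx", "fy", "cx", "cy" (pixels), "D" ([k1, k2, p1, p2, k3] as OpenCV has them; the pictures are not rectified), "rvec" (rotation vector, rad) and "tvec" (3), from world to camera coordinates, as OpenCV has them. Camera axes: x right, y down, z forward; pixel columns grow to the right and rows downward; lengths in m; the calibration is good to about 2 mm. A picture is of the moment at which its call begins. camera_params takes no time and is no camera call.
- close_job(): hands the job in, once; it reports no verdict.
The state is a dict: "time_s": time; "q": joint angles; "qvel": joint speeds; "joint_efforts": joint torques, N m; "position": TCP position; "tool_rot": TCP orientation; "ft_force": force on the tool from outside, world axes, zero at the start; "wrist_torque": the same for the moment, N m; "grip_width": finger opening in m.
Only numpy, scipy, OpenCV 4.12 (cv2) and the standard library are available. Lean on these libraries where they do the work, as an engineer would, in place of code of your own. Each camera call takes 0.05 s, during which the arm holds its last target. There are 200 camera calls.

TASK

One full blue-capped canister has fallen out of its lane on the inspection bench (the red-capped one lying there is an empty, not wanted). Stand the blue-capped one upright, cap up, on the grey footprint in the lane between its two blue-capped neighbours. Do not let go of it in mid-air, and do not shift or tip the neighbours.

Things in the scene. Friction and masses are not known exactly. Their poses are not given: they have to be found in the camera images.
- fallen: white square canister 50 x 50 mm, body 106 mm long with a blue band, round blue cap 32 mm across from 110 to 130 mm; 130 mm overall, about 0.35 kg. Starts lying on a flat side on the table, left or right of the lane. Origin: centre of its bottom face (25 mm above the table while lying); z runs from bottom to cap, x and y square to its sides. The like one with a RED cap is a bystander.
- bay (a point): centre of the grey footprint (54 x 54 mm) mid-lane, on the lane's floor, 5 mm above the table. The lane is a fixed white strip 360 x 90 mm; along each long edge a violet rail 6 mm thick rises 7 mm above its floor (78 mm between the rails). x runs along the lane (roughly away from the robot), y across it, z up.
- near: blue-capped canister like the fallen one, standing in the lane about 120 mm (centre to centre) from the footprint on the robot's side. Origin: centre of its bottom face, z up to the cap.
- far: blue-capped canister like the fallen one, standing in the lane about 120 mm (centre to centre) from the footprint on the side away from the robot. Origin: centre of its bottom face, z up to the cap.
Things that resemble listed ones, but are neither listed nor needed, are in the scene too. Leave any pink or yellow look-alike of the fallen alone. What is shaped like the far but yellow is not meant.

How it is judged (in metres and radians):
At the end, for the whole second after the job is handed in: The fallen canister stands cap up (within 10 degrees) on the lane's floor, at rest, its bottom centre within 20 mm of the footprint's centre; both neighbours still stand upright (within 10 degrees) within 20 mm of where they were (angle between each of fallen, near, far's own z axis and vertical below 0.175 rad and horizontal distance between fallen and bay below 0.02 m and z of fallen in the frame of bay below 0.006 m and linear speed of fallen below 0.02 m/s); the robot touches nothing.
It fails at once if a neighbour in the lane was shifted by more than 20 mm or tipped (distance of any of near, far from where it was at the start of the episode above 0.02 m or angle between any of near, far's own z axis and vertical above 0.35 rad).
It fails at once if the canister was let go in mid-air (its bottom centre more than 60 mm above the table with no finger on it) (height (world z) of fallen above 0.06 m and contact force between the fingers and fallen below 0.05 N).
It also fails if it takes over 35 s, if anything falls off the work surface, if the arm or the gripper's body presses on something with over 40 N, if the wrist force passes 120 N, or if a joint passes its speed limit or range.

## Working session

There is one attempt and no reset: what is moved stays moved. The work goes in short steps, Python scripts to look and compute and a tool call to move; the robot and the scene stay as the last step left them, time stands still between calls to the robot, and variables do not carry over. Pictures are saved under pics/ and viewed, about 8 in all and at most 12, crops included, and the job is handed in when it is done.

Besides the shell and the picture viewer there is one more tool, called after "Call:" by a JSON object that holds its "method" and its "body". apply_moves: Moves the arm, as the interface text tells. Its arguments: {"type":"object","properties":{"motion":{"type":"array"},"squeeze":{"type":"number"}},"required":["motion"]}

```bash
ls; mkdir -p pics
cat > h.py <<'E'
import numpy as np, cv2
from rig import telemetry, get_image, camera_params, close_job, env
def cam(n):
    c=camera_params(n);K=np.array([[c['fx'],0,c['cx']],[0,c['fy'],c['cy']],[0,0,1]]);R=cv2.Rodrigues(np.array(c['rvec'],float))[0]
    return K,np.array(c['D'],float),R,np.array(c['tvec'],float).ravel()
def ray(n,uv):
    K,D,R,t=cam(n);p=cv2.undistortPoints(np.array(uv,float).reshape(-1,1,2),K,D).reshape(-1,2)
    return -R.T@t,np.c_[p,np.ones(len(p))]@R
def onz(n,uv,z):
    o,d=ray(n,uv);return o+d*((z-o[2])/d[:,2])[:,None]
def cloud(n,dep):
    h,w=dep.shape;u,v=np.meshgrid(np.arange(w),np.arange(h));o,d=ray(n,np.c_[u.ravel(),v.ravel()])
    return (o+d*dep.reshape(-1,1)).reshape(h,w,3)
def proj(n,P):
    K,D,R,t=cam(n);return cv2.projectPoints(np.array(P,float).reshape(-1,1,3),R,t,K,D)[0].reshape(-1,2)
def snap(tag):
    for n in('side','top'):
        im,d=get_image(n);np.savez(f'pics/{tag}_{n}.npz',im=im,d=d);cv2.imwrite(f'pics/{tag}_{n}.png',im[:,:,::-1])
E
python3 - <<'E'
from h import *
snap('a')
print(telemetry.observe())
ims=[cv2.imread(f'pics/a_{n}.png') for n in('side','top')]
cv2.imwrite('pics/a_both.png',cv2.resize(np.vstack(ims),(800,1200)) [:600]); 
for n in('side','top'):
    K,D,R,t=cam(n);print(n,-R.T@t,R[2])
E
```

```text
pics
{'time_s': 0.1, 'q': array([ 5.71622375e+01,  2.18389617e+01,  7.43792768e+01, -2.27480057e-03,
        8.38597895e+01, -1.23365229e+01]), 'qvel': array([-0.01546651, -0.18688461, -0.18176852,  0.01172464, -0.01503769,
        0.05710137]), 'joint_efforts': array([ 3.41195388e-03, -4.49220800e+01, -2.31653184e+01, -2.42583546e-04,
        3.65499742e-03, -2.32946581e-05]), 'position': array([0.19250673, 0.51494742, 0.24776302]), 'tool_rot': array([[-9.36666020e-01,  3.50223171e-01, -7.05309839e-04],
       [ 3.50223790e-01,  9.36665329e-01, -1.16564102e-03],
       [ 2.52404777e-04, -1.33883262e-03, -9.99999072e-01]]), 'ft_force': array([-0.78714859,  0.00351396,  0.0506035 ]), 'wrist_torque': array([ 0.02826173,  0.01179158, -0.0289053 ]), 'grip_width': 0.08567003875419935}
side [0.28836795 0.55829108 0.83935944] [ 0.22046068 -0.58776093 -0.77841774]
top [ 0.44130577 -0.04614696  1.12691231] [ 0.06250924  0.01697122 -0.99790008]
```

View pics/a_top.png

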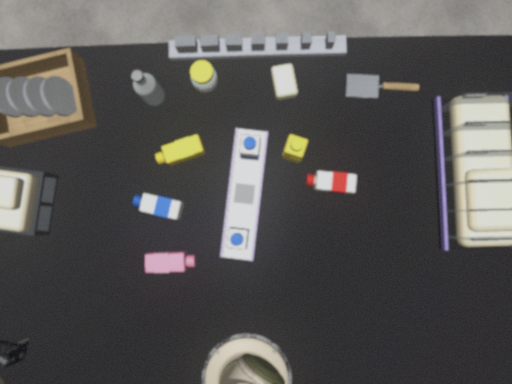

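View pics/a_side.png

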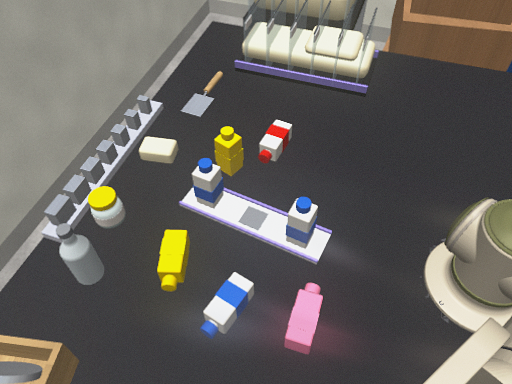

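The top view shows these candidates:
- Lying canister with blue cap and blue band at (160,206). This matches the description.
- Lying canister with red cap at (333,182), the empty.
- Pink look-alike at (168,262), and yellow ones at (181,150) and (295,148). Not wanted.

The lane has blue-capped neighbours at (250,143) and (237,239), with the grey footprint at (244,194). In the side view the fallen one is at (228,303) with its cap at (209,326), and the footprint is at (253,217). Next I'll measure and check a crop.

Run:
```python
from h import *
L={n:np.load(f'pics/a_{n}.npz') for n in('side','top')}
def blobs(n,lo,hi):
    hsv=cv2.cvtColor(L[n]['im'],cv2.COLOR_RGB2HSV);m=cv2.inRange(hsv,lo,hi)
    k,lab,st,ce=cv2.connectedComponentsWithStats(m);P=cloud(n,L[n]['d'])
    for i in range(1,k):
        if st[i,4]>25:
            p=P[lab==i];print(n,ce[i].round(1),st[i,4],'med',np.median(p,0).round(4),'zmax',np.percentile(p[:,2],95).round(3))
for n in L: blobs(n,(100,140,60),(118,255,255))
for n in L:
    P=cloud(n,L[n]['d']);
    for uv in ([(244,194)] if n=='top' else [(253,217)]): print(n,'bay',P[uv[1],uv[0]].round(4))
# top crop cloud of fallen: all points above 8mm in window
P=cloud('top',L['top']['d']);w=np.zeros(P.shape[:2],bool);w[185:225,125:192]=1
q=P[w&(P[...,2]>.035)];print(len(q),'z top',np.median(q[:,2]))
r=cv2.minAreaRect(q[:,:2].astype(np.float32)*1000);print(r)
im=L['top']['im'][:,:,::-1]
a=cv2.resize(im[180:232,120:200],(800,520),interpolation=cv2.INTER_CUBIC);
b=L['side']['im'][:,:,::-1][150:350,180:340];b=cv2.resize(b,(416,520),interpolation=cv2.INTER_CUBIC)
c=cv2.resize(im[120:270,210:280],(243,520),interpolation=cv2.INTER_CUBIC)
a=cv2.resize(a,(400,260))
out=np.zeros((520,1100,3),np.uint8);out[:260,:400]=a;out[:,400:816]=b;out[:,816:1059]=c
out=cv2.resize(out[:,:1059],(800,393));cv2.imwrite('pics/crop.png',out)
```

```text
side [204.8 164.5] 169 med [ 0.6208 -0.0202  0.1347] zmax 0.137
side [203.1 194.1] 149 med [ 0.6263 -0.0013  0.0506] zmax 0.066
side [303.1 204.2] 201 med [0.3852 0.0171 0.1349] zmax 0.137
side [231.  293.4] 470 med [0.4714 0.2133 0.0511] zmax 0.053
side [208.8 327.3] 135 med [0.4882 0.2866 0.0386] zmax 0.042
top [249.8 142.4] 49 med [ 0.6256 -0.0263  0.1348] zmax 0.138
top [136.1 199.9] 69 med [0.4932 0.2874 0.0378] zmax 0.044
top [162.  206.4] 211 med [0.4727 0.214  0.0503] zmax 0.053
top [236.4 239.2] 55 med [0.3879 0.0126 0.1353] zmax 0.138
side bay [ 0.5044 -0.0056  0.0067]
top bay [ 0.5048 -0.0042  0.0043]
831 z top 0.049793344441805054
((454.2599182128906, 127.65872192382812), (344.6891784667969, 51.90643310546875), 77.17369842529297)
```

View pics/crop.png

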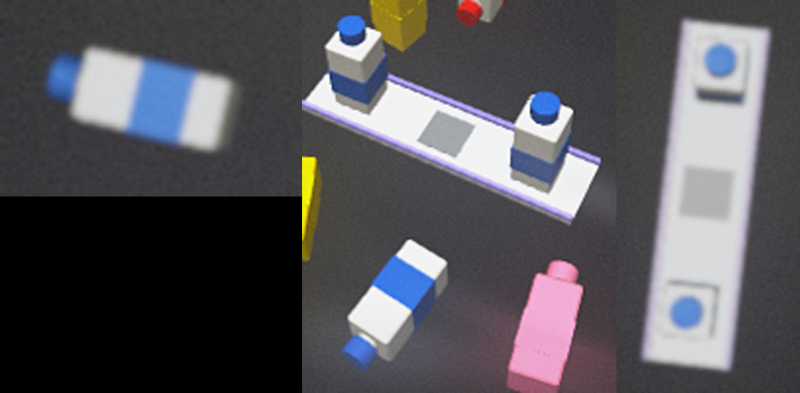

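The crop confirms the target: blue cap and blue band, lying with its cap away from the lane. Cap heights of 135 mm and a footprint at about 5 mm match the text. I'll refine the axis, then move.

Run:
```python
from h import *
L={n:np.load(f'pics/a_{n}.npz') for n in('side','top')}
for n,(u0,u1,v0,v1) in {'top':(125,192,185,225),'side':(195,262,265,340)}.items():
    P=cloud(n,L[n]['d']);im=L[n]['im'].astype(int);w=np.zeros(P.shape[:2],bool);w[v0:v1,u0:u1]=1
    m=w&(abs(P[...,2]-.050)<.006)&(im.max(2)>90)&(abs(P[...,0]-.47)<.08)&(abs(P[...,1]-.22)<.08)
    m=cv2.morphologyEx(m.astype(np.uint8),cv2.MORPH_OPEN,np.ones((3,3)))>0
    q=P[m];print(n,len(q),q.mean(0).round(4))
    r=cv2.minAreaRect((q[:,:2]*1000).astype(np.float32));print(r)
P=cloud('top',L['top']['d']);c=np.array([.487,.255]);d=np.linalg.norm(P[...,:2]-c,axis=2)
m=(P[...,2]>.02)&(d<.17);v,u=np.nonzero(m)
for (a,b) in [(150,190),(262,165)]:
    k=(abs(v-a)<30)&(abs(u-b)<40);k&=~((v>185)&(v<228));print('obst',a,P[v[k],u[k]].min(0).round(3) if k.any() else None,P[v[k],u[k]].max(0).round(3) if k.any() else None)
print(env.tip_extent)
```

```text
top 720 [0.4751 0.22   0.0501]
((475.57952880859375, 220.8360595703125), (107.41817474365234, 50.67687225341797), 75.28296661376953)
side 1317 [0.4734 0.2238 0.0505]
((474.04974365234375, 220.52606201171875), (107.36649322509766, 51.596923828125), 76.0036392211914)
obst 150 [0.591 0.139 0.021] [0.642 0.234 0.057]
obst 262 [0.317 0.158 0.02 ] [0.351 0.261 0.055]
0.017
```

Call:
{"method": "apply_moves", "body": {"motion": [{"turn": 7,"jaw": 1,"tx": -4,"ty": -2},{"turn": 14,"tx": -8,"ty": -4,"jaw": 1},{"turn": 21,"tx": -12,"ty": -6,"jaw": 1},{"turn": 28,"tx": -16,"ty": -8,"jaw": 1},{"turn": 35,"tx": -20,"ty": -10,"jaw": 1}], "squeeze": 20}}

```text
invalid input
```

Call:
{"method": "apply_moves", "body": {"motion": [{"tx": -3.6,"ty": -1.4,"tz": 0,"turn": 7,"jaw": 1},{"tx": -7.2,"ty": -2.8,"tz": 0,"turn": 14,"jaw": 1},{"tx": -10.8,"ty": -4.2,"tz": 0,"turn": 21,"jaw": 1},{"tx": -14.4,"ty": -5.6,"tz": 0,"turn": 28,"jaw": 1},{"tx": -18,"ty": -7,"tz": 0,"turn": 35,"jaw": 1}], "squeeze": 20}}

```text
time_s: 0.52
position: [0.3374, 0.3849, 0.2476]
tool_rot: [[-0.562, 0.827, -0.001], [0.827, 0.562, -0.001], [-0.001, -0.002, -1.0]]
ft_force: [0.1, -0.2, -0.3]
grip_width: 0.0853
```

Call:
{"method": "apply_moves", "body": {"motion": [{"tx": -3.75,"ty": 1,"tz": 1,"turn": 7,"jaw": 1},{"tx": -7.5,"ty": 2,"tz": 2,"turn": 14,"jaw": 1},{"tx": -11.2,"ty": 3,"tz": 3,"turn": 21,"jaw": 1},{"tx": -15,"ty": 4.1,"tz": 4,"turn": 28,"jaw": 1},{"tx": -18.7,"ty": 5.1,"tz": 5,"turn": 35,"jaw": 1}], "squeeze": 20}}

```text
time_s: 0.93
position: [0.4858, 0.2571, 0.1969]
tool_rot: [[0.021, 1.0, -0.002], [1.0, -0.021, -0.001], [-0.002, -0.002, -1.0]]
ft_force: [0.9, 0.9, 0.4]
grip_width: 0.085
```

Call:
{"method": "apply_moves", "body": {"motion": [{"tx": 0,"ty": 0,"tz": 1.5,"turn": 6.6,"jaw": 1},{"tx": 0.1,"ty": -0.1,"tz": 3.5,"turn": 13.2,"jaw": 1},{"tx": 0.1,"ty": -0.1,"tz": 6.5,"turn": 13.2,"jaw": 1},{"tx": 0.1,"ty": -0.1,"tz": 9.5,"turn": 13.2,"jaw": 1},{"tx": 0.1,"ty": -0.1,"tz": 9.5,"turn": 13.2,"jaw": 1}], "squeeze": 20}}

```text
time_s: 1.35
position: [0.4821, 0.2571, 0.0969]
tool_rot: [[0.249, 0.969, -0.011], [0.969, -0.249, -0.004], [-0.007, -0.01, -1.0]]
ft_force: [-0.2, 0.1, -0.7]
grip_width: 0.085
```

Run:
```python
from h import *
snap('b');s=telemetry.observe();print(s['position'],s['tool_rot'])
im=cv2.imread('pics/b_side.png')[180:380,140:320];cv2.imwrite('pics/b_crop.png',cv2.resize(im,(540,600),interpolation=cv2.INTER_CUBIC))
```

```text
[0.48462053 0.25800183 0.10193296] [[ 0.24832071  0.96867262 -0.00319046]
 [ 0.96867411 -0.24832758 -0.00197134]
 [-0.00270186 -0.00260099 -0.99999297]]
```

View pics/b_crop.png

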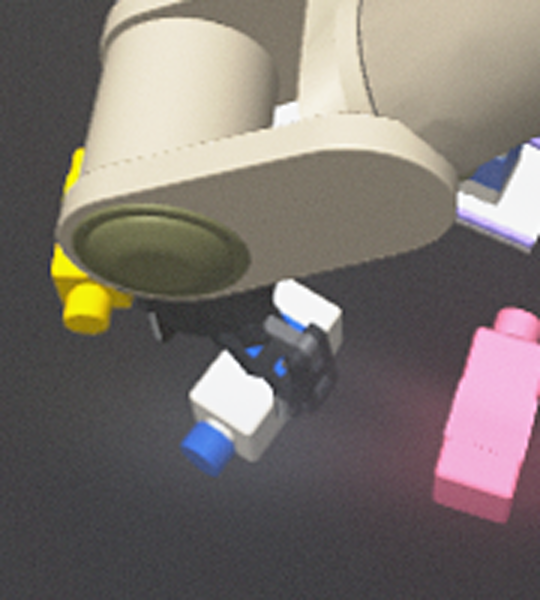

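The view shows the jaws straddling the canister's sides, with the cap at crop (207,445) clear of them. Descending.

Call:
{"method": "apply_moves", "body": {"motion": [{"tx": 0,"ty": 0,"tz": 2.5,"turn": 0,"jaw": 1},{"tx": 0,"ty": 0,"tz": 5,"turn": 0,"jaw": 1},{"tx": 0,"ty": 0,"tz": 7.0,"turn": 0,"jaw": 1},{"tx": 0,"ty": 0,"tz": 7.5,"turn": 0,"jaw": 1},{"tx": 0,"ty": 0,"tz": 7.5,"turn": 0,"jaw": 1}], "squeeze": 20}}

```text
time_s: 1.87
position: [0.4848, 0.258, 0.0276]
tool_rot: [[0.248, 0.969, -0.003], [0.969, -0.248, -0.002], [-0.003, -0.002, -1.0]]
ft_force: [-0.6, 0.6, -1.2]
grip_width: 0.0855
```

Call:
{"method": "apply_moves", "body": {"motion": [{"tx": 0,"ty": 0,"tz": 0,"turn": 0,"jaw": -0.4},{"tx": 0,"ty": 0,"tz": 0,"turn": 0,"jaw": -0.4},{"tx": 0,"ty": 0,"tz": 0,"turn": 0,"jaw": -0.4},{"tx": 0,"ty": 0,"tz": 0,"turn": 0,"jaw": -0.4},{"tx": 0,"ty": 0,"tz": 0,"turn": 0,"jaw": -0.4}], "squeeze": 20}}

```text
time_s: 2.28
position: [0.4855, 0.2583, 0.0291]
tool_rot: [[0.248, 0.969, -0.0], [0.969, -0.248, -0.001], [-0.001, -0.0, -1.0]]
ft_force: [-0.0, 0.3, 5.8]
grip_width: 0.0499
```

Call:
{"method": "apply_moves", "body": {"motion": [{"tx": -0.3,"ty": 0,"tz": -0.8,"turn": 0,"jaw": -0.4},{"tx": -0.65,"ty": 0,"tz": -1.6,"turn": 0,"jaw": -0.4},{"tx": -1.1,"ty": 0,"tz": -2.3,"turn": 0,"jaw": -0.4},{"tx": -1.55,"ty": 0,"tz": -3,"turn": 0,"jaw": -0.4},{"tx": -2.1,"ty": 0,"tz": -3.6,"turn": 0,"jaw": -0.4}], "squeeze": 20}}

```text
time_s: 2.7
position: [0.4802, 0.2375, 0.0662]
tool_rot: [[0.248, 0.969, 0.0], [0.969, -0.248, -0.001], [-0.001, 0.0, -1.0]]
ft_force: [0.2, 0.5, -3.1]
grip_width: 0.05
```

Run:
```python
from h import *
snap('c');s=telemetry.observe();print(s['position'],s['ft_force'],s['grip_width'])
im=cv2.imread('pics/c_side.png')[180:380,140:320];cv2.imwrite('pics/c_crop.png',cv2.resize(im,(540,600),interpolation=cv2.INTER_CUBIC))
```

```text
[0.4804868  0.23726567 0.06630181] [ 0.11700667  0.02551535 -3.10437507] 0.04975566257682379
```

View pics/c_crop.png

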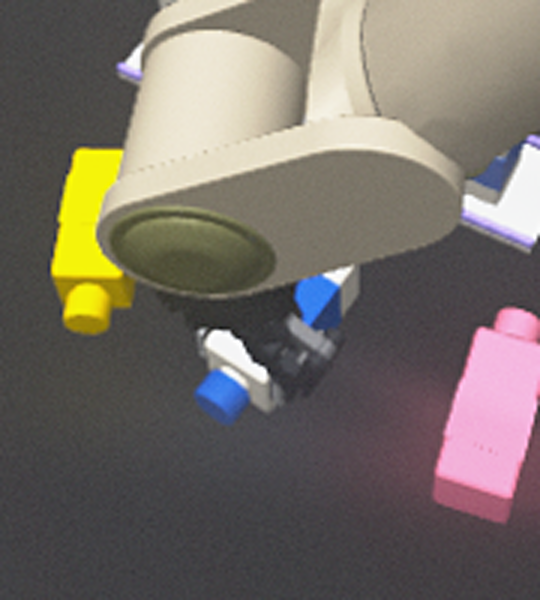

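The cap is at crop (222,392), apparently raised. I'll check the tilt numerically.

```bash
cat >> h.py <<'E'
def blue(tag,n='side'):
    L=np.load(f'pics/{tag}_{n}.npz');P=cloud(n,L['d']);m=cv2.inRange(cv2.cvtColor(L['im'],cv2.COLOR_RGB2HSV),(100,140,50),(118,255,255))
    k,lab,st,ce=cv2.connectedComponentsWithStats(m)
    for i in range(1,k):
        if st[i,4]>20:
            p=P[lab==i];print(n,ce[i].round(0),st[i,4],'med',np.median(p,0).round(3),'lo',np.percentile(p,5,axis=0).round(3),'hi',np.percentile(p,95,axis=0).round(3))
E
python3 -c "
from h import *
blue('c')"
```

```text
side [204. 164.] 154 med [ 0.622 -0.021  0.135] lo [ 0.609 -0.038  0.12 ] hi [ 0.636 -0.01   0.138]
side [245. 280.] 205 med [0.446 0.191 0.087] lo [0.439 0.181 0.057] hi [0.459 0.237 0.161]
side [214. 311.] 172 med [0.483 0.267 0.075] lo [0.472 0.259 0.067] hi [0.498 0.276 0.08 ]
```

Run:
```python
from h import *
L=np.load('pics/c_side.npz');P=cloud('side',L['d']);im=L['im']
u=np.array([.248,.969])
for v in range(288,322,3):
    print(v,' '.join(f"({P[v,x,:2]@u*1000:.0f},{P[v,x,2]*1000:.0f},{''.join(c for c,k in zip('rgb',im[v,x]) if k>100) or '-'})" for x in range(205,236,3)))
for v in (268,272,276,280,284):
    print(v,' '.join(f"({P[v,x,:2]@u*1000:.0f},{P[v,x,2]*1000:.0f},{im[v,x]})" for x in range(240,262,3)))
```

```text
288 (360,102,-) (385,182,-) (382,182,-) (381,186,-) (379,189,-) (375,186,-) (372,184,-) (360,158,-) (359,163,-) (358,170,-) (353,164,-)
291 (355,73,-) (357,88,-) (354,87,rgb) (351,88,rgb) (348,88,rgb) (367,151,-) (365,152,-) (359,144,-) (359,152,-) (358,158,-) (357,161,-)
294 (337,2,-) (362,88,rgb) (360,90,rgb) (355,86,rgb) (352,85,rgb) (350,88,rgb) (367,146,-) (362,141,-) (352,121,-) (351,124,-) (346,120,-)
297 (342,1,-) (359,63,rgb) (362,82,rgb) (360,86,rgb) (357,86,rgb) (355,89,rgb) (365,126,-) (366,138,-) (357,122,-) (355,124,-) (344,101,-)
300 (348,2,-) (344,3,-) (362,68,rgb) (362,78,rgb) (361,85,rgb) (360,91,rgb) (356,87,rgb) (365,122,-) (363,124,-) (357,117,-) (350,104,-)
303 (352,1,-) (349,2,-) (369,74,gb) (367,77,rgb) (363,76,rgb) (363,83,rgb) (361,88,rgb) (358,87,rgb) (360,102,-) (360,111,-) (355,104,-)
306 (358,3,-) (376,72,b) (375,78,gb) (372,80,gb) (369,80,gb) (364,73,rgb) (362,76,rgb) (362,85,rgb) (359,85,rgb) (361,100,-) (358,99,-)
309 (362,-1,b) (382,76,gb) (380,80,gb) (376,78,gb) (373,75,gb) (370,76,gb) (364,66,rgb) (362,71,rgb) (360,73,rgb) (359,80,rgb) (612,839,-)

[... 723 characters left out ...]
 (288,88,[ 86 109 164]) (284,88,[ 58 124 237]) (281,86,[219 232 246]) (278,86,[248 247 247]) (274,85,[178 169 162]) (263,70,[128 124 118]) (228,-2,[66 65 68])
276 (298,88,[ 59 135 243]) (294,86,[ 51 128 238]) (293,90,[ 51 127 239]) (289,89,[ 50 128 240]) (285,88,[ 46  91 176]) (274,70,[127 124 117]) (264,53,[124 121 118]) (236,0,[69 67 72])
280 (305,88,[ 55 129 243]) (302,87,[ 51 129 239]) (298,87,[ 53 129 239]) (295,87,[ 50  94 179]) (286,72,[ 48  65 108]) (276,57,[126 121 117]) (248,1,[73 69 72]) (245,1,[69 68 70])
284 (342,162,[ 55  67 114]) (309,89,[ 56 130 240]) (306,88,[ 53  92 179]) (296,71,[ 41  61 103]) (286,56,[ 43  59 107]) (260,2,[76 73 75]) (256,-0,[66 64 68]) (253,1,[69 69 71])
```

The body's top is level at z≈88 mm, so the canister was lifted flat and the 20 N grip doesn't let it pivot. I'll lower it to about 20 mm above the table and ease the jaws so it turns between the pads.

Call:
{"method": "apply_moves", "body": {"motion": [{"tx": 0,"ty": 0,"tz": 0.7,"turn": 0,"jaw": -0.1},{"tx": 0,"ty": 0,"tz": 1.5,"turn": 0,"jaw": 0.0},{"tx": 0,"ty": 0,"tz": 2,"turn": 0,"jaw": 0.05},{"tx": 0,"ty": 0,"tz": 2,"turn": 0,"jaw": 0.1},{"tx": 0,"ty": 0,"tz": 2,"turn": 0,"jaw": 0.1}], "squeeze": 20}}

```text
time_s: 3.22
position: [0.4802, 0.2373, 0.0454]
tool_rot: [[0.249, 0.969, -0.001], [0.969, -0.249, -0.001], [-0.001, -0.0, -1.0]]
ft_force: [0.2, 0.0, -3.2]
grip_width: 0.0498
```

```bash
cat > st.py <<'E'
from h import *
import sys
s=telemetry.observe();print(s['time_s'],s['position'].round(4),'F',s['ft_force'].round(2),'T',s['wrist_torque'].round(3),s['grip_width'])
im,d=get_image('side');P=cloud('side',d);u=np.array([.248,.969])
m=(im.min(2)>150)|((im[...,2]>180)&(im[...,0]<110))
v,x=np.nonzero(m);q=P[v,x];a=q[:,:2]@u;b=q[:,:2]@np.array([.969,-.248])
# window near gripper
g=s['position'][:2];k=(abs(b-g@np.array([.969,-.248]))<.03)&(abs(a-g@u)<.15)
for lo in np.arange(-.15,.12,.015):
    z=q[k&(a-g@u>=lo)&(a-g@u<lo+.015),2]
    if len(z)>8: print(f'{lo*1000:.0f}: z95 {np.percentile(z,95)*1000:.0f} med {np.median(z)*1000:.0f} n{len(z)}')
if len(sys.argv)>1: np.savez(f'pics/{sys.argv[1]}_side.npz',im=im,d=d);cv2.imwrite(f'pics/{sys.argv[1]}_side.png',im[...,::-1])
E
python3 st.py
```

```text
3.2167 [0.4802 0.2373 0.0454] F [ 0.19  0.04 -3.18] T [ 0.136 -0.094 -0.002] 0.04975905771135247
-90: z95 382 med 380 n24
-75: z95 379 med 369 n172
-60: z95 368 med 349 n240
-45: z95 343 med 324 n272
-30: z95 329 med 327 n312
-15: z95 330 med 327 n342
-0: z95 329 med 324 n500
15: z95 329 med 324 n350
30: z95 345 med 323 n251
45: z95 342 med 331 n189
60: z95 327 med 319 n52
```

Call:
{"method": "apply_moves", "body": {"motion": [{"tx": 0,"ty": 0,"tz": 0,"turn": 0,"jaw": 0.12},{"tx": 0,"ty": 0,"tz": 0,"turn": 0,"jaw": 0.13},{"tx": 0,"ty": 0,"tz": 0,"turn": 0,"jaw": 0.14},{"tx": 0,"ty": 0,"tz": 0,"turn": 0,"jaw": 0.15},{"tx": 0,"ty": 0,"tz": 0,"turn": 0,"jaw": 0.15}], "squeeze": 20}}

```text
time_s: 3.68
position: [0.4805, 0.2374, 0.046]
tool_rot: [[0.249, 0.969, 0.001], [0.969, -0.249, -0.001], [-0.001, 0.001, -1.0]]
ft_force: [-0.6, 0.4, -3.6]
grip_width: 0.0497
```

```bash
sed -i 's/^k=.*//; s/g=s\[.position.\]\[:2\];k=/g=s["position"][:2];k=(q[:,2]<.2)\&/' st.py; python3 st.py
```

```text
3.6833 [0.4805 0.2374 0.046 ] F [-0.62  0.45 -3.56] T [0.105 0.015 0.032] 0.04972881998552602
-75: z95 70 med 68 n39
-60: z95 70 med 67 n72
-45: z95 71 med 68 n29
-0: z95 70 med 66 n171
15: z95 59 med 57 n78
30: z95 59 med 57 n48
```

Call:
{"method": "apply_moves", "body": {"motion": [{"tx": 0,"ty": 0,"tz": 0,"turn": 0,"jaw": 0.155},{"tx": 0,"ty": 0,"tz": 0,"turn": 0,"jaw": 0.16},{"tx": 0,"ty": 0,"tz": 0,"turn": 0,"jaw": 0.165},{"tx": 0,"ty": 0,"tz": 0,"turn": 0,"jaw": 0.17},{"tx": 0,"ty": 0,"tz": 0,"turn": 0,"jaw": 0.17}], "squeeze": 20}}

```text
time_s: 4.15
position: [0.4805, 0.2373, 0.0461]
tool_rot: [[0.249, 0.969, 0.001], [0.969, -0.249, -0.001], [-0.001, 0.001, -1.0]]
ft_force: [0.2, -0.1, -2.3]
grip_width: 0.0498
```

```bash
python3 st.py
```

```text
4.15 [0.4805 0.2373 0.0461] F [ 0.16 -0.12 -2.29] T [-0.003  0.036 -0.003] 0.04976244662404663
-90: z95 54 med 52 n32
-75: z95 57 med 55 n62
-60: z95 59 med 57 n73
-45: z95 61 med 59 n20
-0: z95 68 med 63 n220
15: z95 61 med 58 n101
30: z95 62 med 60 n44
```

The canister now turns in the grip: it's tilted about 10° with the bottom edge on the table. Following the arc with this light grip.

Call:
{"method": "apply_moves", "body": {"motion": [{"tx": -0.4,"ty": 0,"tz": -0.65,"turn": 0,"jaw": 0.17},{"tx": -0.85,"ty": 0,"tz": -1.3,"turn": 0,"jaw": 0.17},{"tx": -1.4,"ty": 0,"tz": -1.95,"turn": 0,"jaw": 0.17},{"tx": -2.05,"ty": 0,"tz": -2.55,"turn": 0,"jaw": 0.17},{"tx": -2.05,"ty": 0,"tz": -2.55,"turn": 0,"jaw": 0.17}], "squeeze": 20}}

```text
time_s: 4.62
position: [0.4756, 0.2165, 0.0731]
tool_rot: [[0.25, 0.968, 0.002], [0.968, -0.25, -0.001], [-0.0, 0.003, -1.0]]
ft_force: [-0.4, 1.5, -0.4]
grip_width: 0.0503
```

```bash
python3 st.py d
```

```text
4.6167 [0.4756 0.2165 0.0731] F [-0.39  1.5  -0.37] T [0.132 0.077 0.005] 0.05034196030815102
-90: z95 52 med 49 n61
-75: z95 59 med 55 n75
-60: z95 66 med 63 n33
-15: z95 91 med 89 n22
-0: z95 94 med 88 n214
15: z95 94 med 76 n159
30: z95 96 med 84 n150
```

Call:
{"method": "apply_moves", "body": {"motion": [{"tx": -0.8,"ty": 0,"tz": -0.55,"turn": 0,"jaw": 0.17},{"tx": -1.65,"ty": 0,"tz": -1.1,"turn": 0,"jaw": 0.17},{"tx": -2.55,"ty": 0,"tz": -1.5,"turn": 0,"jaw": 0.17},{"tx": -3.5,"ty": 0,"tz": -1.9,"turn": 0,"jaw": 0.17},{"tx": -4.0,"ty": 0,"tz": -2.1,"turn": 0,"jaw": 0.17}], "squeeze": 20}}

```text
time_s: 5.08
position: [0.4653, 0.1769, 0.0942]
tool_rot: [[0.25, 0.968, 0.002], [0.968, -0.25, -0.001], [-0.0, 0.003, -1.0]]
ft_force: [0.4, 0.6, -1.9]
grip_width: 0.0502
```

```bash
python3 st.py e
```

```text
5.0833 [0.4653 0.1769 0.0942] F [ 0.4   0.64 -1.89] T [ 0.078  0.103 -0.017] 0.050186141436674526
-150: z95 13 med 6 n101
-135: z95 16 med 13 n49
-15: z95 111 med 105 n27
-0: z95 115 med 110 n192
15: z95 127 med 103 n124
30: z95 123 med 114 n227
45: z95 114 med 111 n15
```

Run:
```python
from h import *
im,d=get_image('top');np.savez('pics/e_top.npz',im=im,d=d)
a=cv2.imread('pics/e_side.png')[180:380,140:320];a=cv2.resize(a,(432,480),interpolation=cv2.INTER_CUBIC)
b=im[150:240,110:180,::-1];b=cv2.resize(b,(368,480),interpolation=cv2.INTER_CUBIC)
cv2.imwrite('pics/e_crop.png',np.hstack([a,b]));blue('e');blue('e','top')
```

```text
side [204. 164.] 152 med [ 0.622 -0.021  0.135] lo [ 0.61  -0.038  0.12 ] hi [ 0.636 -0.01   0.137]
side [198. 191.] 61 med [ 0.64  -0.003  0.054] lo [ 0.63  -0.004  0.034] hi [ 0.649 -0.001  0.065]
side [230. 276.] 230 med [0.47  0.211 0.119] lo [0.458 0.201 0.111] hi [0.485 0.222 0.126]
side [252. 286.] 39 med [0.439 0.181 0.043] lo [0.435 0.168 0.033] hi [0.442 0.193 0.056]
top [250. 142.] 44 med [ 0.625 -0.027  0.135] lo [ 0.616 -0.034  0.133] hi [ 0.633 -0.019  0.138]
top [187. 212.] 143 med [0.457 0.144 0.068] lo [0.437 0.134 0.057] hi [0.478 0.153 0.079]
top [236. 239.] 51 med [0.386 0.013 0.135] lo [0.379 0.004 0.131] hi [0.395 0.021 0.137]
```

View pics/e_crop.png

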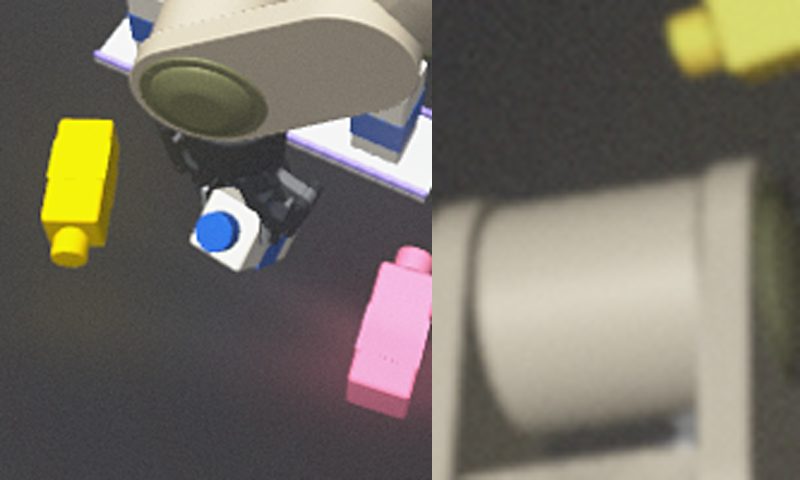

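The canister is tilted about 50°, cap at crop (217,230) facing up and outward, with the bottom edge near the table. Continuing with slightly less height so the edge drags.

Call:
{"method": "apply_moves", "body": {"motion": [{"tx": -0.2,"ty": 0,"tz": 0.4,"turn": 0,"jaw": 0.17},{"tx": -0.9,"ty": 0,"tz": 0.35,"turn": 0,"jaw": 0.17},{"tx": -1.7,"ty": 0,"tz": 0.2,"turn": 0,"jaw": 0.17},{"tx": -2.5,"ty": 0,"tz": 0.15,"turn": 0,"jaw": 0.17},{"tx": -3.3,"ty": 0,"tz": 0.15,"turn": 0,"jaw": 0.17}], "squeeze": 20}}

```text
time_s: 5.6
position: [0.457, 0.1448, 0.0924]
tool_rot: [[0.251, 0.968, 0.002], [0.968, -0.251, -0.001], [-0.0, 0.003, -1.0]]
ft_force: [-1.0, -0.2, -0.5]
grip_width: 0.0502
```

```bash
python3 st.py f|head -1
cat > tilt.py <<'E'
from h import *
import sys
# plane of white cap-end face: white pixels near gripper in side view
L=np.load(f'pics/{sys.argv[1]}_side.npz');P=cloud('side',L['d']);im=L['im'];s=telemetry.observe();g=s['position']
blue(sys.argv[1])
m=(im.min(2)>120)&(np.linalg.norm(P[...,:2]-g[:2],axis=2)<.07)&(P[...,2]<.15)&(P[...,2]>.02)
k,lab,st,ce=cv2.connectedComponentsWithStats(m.astype(np.uint8))
for i in range(1,k):
    if st[i,4]>40:
        p=P[lab==i];c=np.median(p,0)
        for _ in range(5):
            w=np.abs((p-c)@np.linalg.svd(p-c)[2][2])<.004;p=p[w] if w.sum()>20 else p;c=p.mean(0)
        n=np.linalg.svd(p-c)[2][2];n*=np.sign(n[2]);print(ce[i].round(),st[i,4],len(p),c.round(3),'n',n.round(3),'elev',np.degrees(np.arcsin(n[2])).round(1))
E
python3 tilt.py e; python3 tilt.py f
```

```text
5.6 [0.457  0.1448 0.0924] F [-0.98 -0.17 -0.51] T [0.12  0.053 0.056] 0.05022927166969139
side [204. 164.] 152 med [ 0.622 -0.021  0.135] lo [ 0.61  -0.038  0.12 ] hi [ 0.636 -0.01   0.137]
side [198. 191.] 61 med [ 0.64  -0.003  0.054] lo [ 0.63  -0.004  0.034] hi [ 0.649 -0.001  0.065]
side [230. 276.] 230 med [0.47  0.211 0.119] lo [0.458 0.201 0.111] hi [0.485 0.222 0.126]
side [252. 286.] 39 med [0.439 0.181 0.043] lo [0.435 0.168 0.033] hi [0.442 0.193 0.056]
[238. 271.] 324 232 [0.461 0.192 0.105] n [0.184 0.586 0.79 ] elev 52.1
side [205. 164.] 161 med [ 0.621 -0.021  0.135] lo [ 0.609 -0.038  0.119] hi [ 0.636 -0.01   0.137]
side [200. 193.] 97 med [ 0.635 -0.002  0.051] lo [ 0.622 -0.005  0.033] hi [0.648 0.    0.067]
side [241. 259.] 220 med [0.461 0.176 0.13 ] lo [0.449 0.164 0.121] hi [0.476 0.187 0.135]
side [257. 278.] 66 med [0.435 0.164 0.05 ] lo [0.43  0.148 0.035] hi [0.441 0.178 0.063]
[244. 263.] 405 313 [0.458 0.172 0.107] n [0.092 0.353 0.931] elev 68.6
```

Tilt went from 52° to 69°. I'll finish the arc.

Call:
{"method": "apply_moves", "body": {"motion": [{"tx": -0.9,"ty": 0,"tz": 0,"turn": 0,"jaw": 0.17},{"tx": -1.7,"ty": 0,"tz": 0,"turn": 0,"jaw": 0.17},{"tx": -2.5,"ty": 0,"tz": 0.15,"turn": 0,"jaw": 0.17},{"tx": -3.2,"ty": 0,"tz": 0.3,"turn": 0,"jaw": 0.17},{"tx": -3.6,"ty": 0,"tz": 0.4,"turn": 0,"jaw": 0.17}], "squeeze": 20}}

```text
time_s: 6.07
position: [0.4476, 0.108, 0.0884]
tool_rot: [[0.252, 0.968, 0.002], [0.968, -0.252, -0.001], [-0.001, 0.002, -1.0]]
ft_force: [-1.1, 0.6, 4.9]
grip_width: 0.0505
```

```bash
python3 st.py g|head -1;python3 tilt.py g
```

```text
6.0667 [0.4476 0.108  0.0884] F [-1.1   0.58  4.9 ] T [ 0.222  0.171 -0.021] 0.05046782938891171
side [205. 164.] 160 med [ 0.621 -0.021  0.135] lo [ 0.609 -0.037  0.121] hi [ 0.636 -0.01   0.137]
side [203. 194.] 161 med [ 0.626 -0.001  0.051] lo [ 0.603 -0.004  0.034] hi [0.648 0.002 0.066]
side [303. 206.] 157 med [0.383 0.021 0.135] lo [0.373 0.007 0.121] hi [0.396 0.028 0.137]
side [255. 241.] 225 med [0.45  0.131 0.131] lo [0.437 0.115 0.118] hi [0.463 0.141 0.133]
side [254. 270.] 272 med [0.446 0.151 0.048] lo [0.424 0.123 0.031] hi [0.478 0.159 0.064]
[252. 255.] 517 199 [0.454 0.149 0.099] n [0.151 0.949 0.277] elev 16.1
```

```bash
cat > tilt2.py <<'E'
from h import *
import sys
# tilt of the outer side face (white+blue faces z .015-.1), and cap position
L=np.load(f'pics/{sys.argv[1]}_side.npz');P=cloud('side',L['d']);im=L['im'].astype(int);g=telemetry.observe()['position']
m=((im.min(2)>90)|(im[...,2]-im[...,0]>40))&(np.linalg.norm(P[...,:2]-g[:2],axis=2)<.06)
for nm,lo,hi in(('face',float(sys.argv[2]),.095+float(sys.argv[2])-.01),('top',.09,.116),('cap',.12,.15)):
    p=P[m&(P[...,2]>lo)&(P[...,2]<hi)];best=0
    rng=np.random.default_rng(0)
    for _ in range(300):
        a=p[rng.choice(len(p),3,False)];n=np.cross(a[1]-a[0],a[2]-a[0]);n/=np.linalg.norm(n)+1e-12
        w=abs((p-a[0])@n)<.002
        if w.sum()>best: best=w.sum();W=w
    q=p[W];n=np.linalg.svd(q-q.mean(0))[2][2];n*=np.sign(n[1]) if nm=='face' else np.sign(n[2]);print(nm,len(p),best,q.mean(0).round(3),n.round(3),'elev',np.degrees(np.arcsin(n[2])).round(1))
E
python3 tilt2.py g .01
```

```text
face 679 439 [0.456 0.153 0.054] [0.25  0.967 0.042] elev 2.4
top 443 246 [0.45  0.136 0.108] [-0.002 -0.042  0.999] elev 87.6
cap 240 159 [0.449 0.125 0.131] [-0.029 -0.047  0.999] elev 86.9
```

The canister is now upright on the table (cap-top normal 87°), but the pads slid about 20 mm off its axis at the end. I'll open a little and see where it stands, then re-grip it centred.

Call:
{"method": "apply_moves", "body": {"motion": [{"tx": 0,"ty": 0,"tz": 0,"turn": 0,"jaw": 0.22},{"tx": 0,"ty": 0,"tz": 0,"turn": 0,"jaw": 0.3},{"tx": 0,"ty": 0,"tz": 0,"turn": 0,"jaw": 0.45},{"tx": 0,"ty": 0,"tz": 0,"turn": 0,"jaw": 0.6},{"tx": 0,"ty": 0,"tz": 0,"turn": 0,"jaw": 0.6}], "squeeze": 20}}

```text
time_s: 6.53
position: [0.4476, 0.108, 0.0883]
tool_rot: [[0.252, 0.968, 0.002], [0.968, -0.252, -0.001], [-0.001, 0.002, -1.0]]
ft_force: [-0.8, 0.6, 0.4]
grip_width: 0.0684
```

```bash
python3 st.py h|head -1;python3 tilt2.py h .01
python3 - <<'E'
from h import *
a=cv2.imread('pics/h_side.png')[150:350,180:360];cv2.imwrite('pics/h_crop.png',cv2.resize(a,(540,600),interpolation=cv2.INTER_CUBIC))
E
```

```text
6.5333 [0.4476 0.108  0.0883] F [-0.82  0.59  0.4 ] T [-0.001 -0.01   0.054] 0.0684174098161293
face 679 402 [0.457 0.155 0.054] [0.247 0.969 0.007] elev 0.4
top 480 257 [0.448 0.138 0.107] [-0.017  0.002  1.   ] elev 89.0
cap 226 162 [0.451 0.131 0.13 ] [ 0.008 -0.004  1.   ] elev 89.5
```

View pics/h_crop.png

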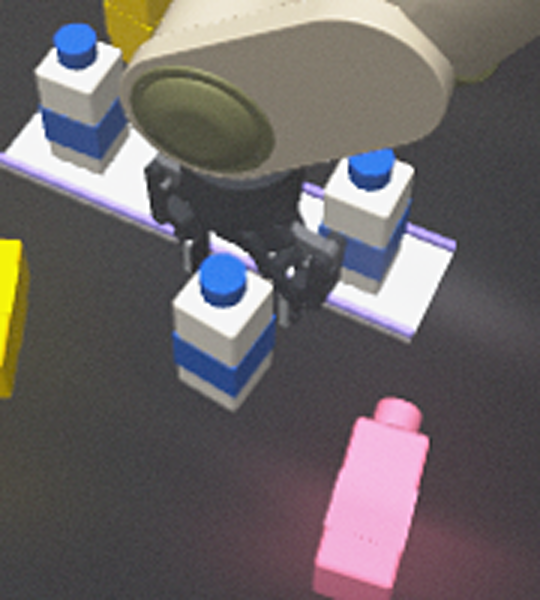

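The canister is standing upright by itself, cap at crop (222,280). Cap-top and side-face measurements both put its centre at about (0.451, 0.131), 23 mm along tool x. Re-gripping there.

Call:
{"method": "apply_moves", "body": {"motion": [{"tx": 1,"ty": -0.1,"tz": 0,"turn": 0,"jaw": 0.6},{"tx": 2,"ty": -0.2,"tz": 0,"turn": 0,"jaw": 0.6},{"tx": 2.3,"ty": -0.2,"tz": 0,"turn": 0,"jaw": 0.5},{"tx": 2.3,"ty": -0.2,"tz": 0,"turn": 0,"jaw": 0.2},{"tx": 2.3,"ty": -0.2,"tz": 0,"turn": 0,"jaw": -0.2}], "squeeze": 30}}

```text
time_s: 7.0
position: [0.4517, 0.1313, 0.0884]
tool_rot: [[0.251, 0.968, 0.003], [0.968, -0.251, -0.001], [-0.0, 0.003, -1.0]]
ft_force: [1.2, 2.2, 2.5]
grip_width: 0.0498
```

Call:
{"method": "apply_moves", "body": {"motion": [{"tx": 0,"ty": 0,"tz": 0,"turn": 0,"jaw": -0.4},{"tx": 0,"ty": 0,"tz": 0,"turn": 0,"jaw": -0.4},{"tx": 0,"ty": 0,"tz": -0.3,"turn": 0,"jaw": -0.4},{"tx": 0,"ty": 0,"tz": -1,"turn": 0,"jaw": -0.4},{"tx": 0,"ty": 0,"tz": -1.5,"turn": 0,"jaw": -0.4}], "squeeze": 30}}

```text
time_s: 7.42
position: [0.4515, 0.1311, 0.1039]
tool_rot: [[0.251, 0.968, 0.002], [0.968, -0.251, -0.001], [-0.001, 0.002, -1.0]]
ft_force: [-0.3, -0.2, -3.9]
grip_width: 0.05
```

```bash
python3 st.py i|head -1;python3 tilt2.py i .02; python3 -c "
from h import *
s=telemetry.observe();print(s['tool_rot'].round(3))
im,d=get_image('top');P=cloud('top',d);L=np.load('pics/a_top.npz')
# footprint from first top picture: grey pixels
im=L['im'].astype(int);P=cloud('top',L['d']);m=np.zeros(im.shape[:2],bool);m[178:210,228:262]=1
m&=(im.max(2)<195)&(im.min(2)>120)
k,lab,st,ce=cv2.connectedComponentsWithStats(m.astype(np.uint8));i=1+st[1:,4].argmax();q=onz('top',[ce[i]],.005);print(ce[i],st[i,4],q, cv2.minAreaRect((onz('top',np.argwhere(lab==i)[:,::-1],.005)[:,:2]*1000).astype(np.float32)))
"
```

```text
7.4167 [0.4515 0.1311 0.1039] F [-0.27 -0.24 -3.89] T [ 0.032  0.016 -0.048] 0.05001032111136092
face 564 414 [0.455 0.154 0.065] [ 0.243  0.97  -0.002] elev -0.1
top 180 136 [0.454 0.155 0.104] [0.237 0.971 0.01 ] elev 0.6
cap 339 176 [0.454 0.145 0.122] [-0.001  0.013  1.   ] elev 89.3
[[ 0.251  0.968  0.004]
 [ 0.968 -0.251 -0.001]
 [-0.     0.004 -1.   ]]
[243.93175074 193.40949555] 337 [[ 0.50638991 -0.00403962  0.005     ]] ((506.6719055175781, -3.8409652709960938), (51.44831848144531, 50.888240814208984), 82.37714385986328)
```

Held upright, with a weight of about 3.9 N. Footprint centre is about (0.506, -0.005). Carrying it over with 35 mm bottom clearance.

Call:
{"method": "apply_moves", "body": {"motion": [{"tx": -1.2,"ty": 0.9,"tz": -1.2,"turn": 0,"jaw": -0.4},{"tx": -3.5,"ty": 2.6,"tz": -2,"turn": -1.5,"jaw": -0.4},{"tx": -6.0,"ty": 4.4,"tz": -2,"turn": -3,"jaw": -0.4},{"tx": -8.5,"ty": 6.3,"tz": -2,"turn": -4.5,"jaw": -0.4},{"tx": -10.8,"ty": 8,"tz": -2,"turn": -6,"jaw": -0.4}], "squeeze": 30}}

```text
time_s: 7.93
position: [0.5027, 0.0049, 0.1249]
tool_rot: [[0.147, 0.989, 0.005], [0.989, -0.147, -0.002], [-0.001, 0.005, -1.0]]
ft_force: [0.9, 0.8, -3.8]
grip_width: 0.0497
```

Call:
{"method": "apply_moves", "body": {"motion": [{"tx": -0.5,"ty": 0.3,"tz": 0,"turn": 0,"jaw": -0.4},{"tx": -0.9,"ty": 0.6,"tz": 0,"turn": 0,"jaw": -0.4},{"tx": -0.9,"ty": 0.6,"tz": 0.8,"turn": 0,"jaw": -0.4},{"tx": -0.9,"ty": 0.6,"tz": 1.5,"turn": 0,"jaw": -0.4},{"tx": -0.9,"ty": 0.6,"tz": 1.5,"turn": 0,"jaw": -0.4}], "squeeze": 30}}

```text
time_s: 8.35
position: [0.506, -0.0036, 0.1082]
tool_rot: [[0.146, 0.989, 0.001], [0.989, -0.146, -0.0], [-0.0, 0.001, -1.0]]
ft_force: [-0.4, 0.3, -4.3]
grip_width: 0.0494
```

Run:
```python
from h import *
snap('j');s=telemetry.observe();print(s['position'],s['ft_force'].round(1),s['tool_rot'].round(3));blue('j');blue('j','top')
a=cv2.imread('pics/j_side.png')[120:320,160:360];cv2.imwrite('pics/j_crop.png',cv2.resize(a,(600,600),interpolation=cv2.INTER_CUBIC))
```

```text
[ 0.50673961 -0.00388841  0.10939755] [ 0.4  0.4 -3.7] [[ 0.146  0.989  0.003]
 [ 0.989 -0.146 -0.001]
 [-0.001  0.003 -1.   ]]
side [510.  68.] 25 med [-0.256 -1.554 -0.445] lo [-0.258 -1.581 -0.472] hi [-0.253 -1.518 -0.433]
side [205. 164.] 167 med [ 0.621 -0.021  0.135] lo [ 0.609 -0.036  0.12 ] hi [ 0.635 -0.01   0.137]
side [250. 182.] 111 med [0.505 0.007 0.149] lo [ 0.493 -0.005  0.135] hi [0.517 0.012 0.153]
side [203. 194.] 142 med [ 0.627 -0.001  0.05 ] lo [ 0.605 -0.004  0.034] hi [0.649 0.002 0.065]
side [303. 204.] 199 med [0.385 0.018 0.135] lo [0.373 0.001 0.121] hi [0.398 0.027 0.137]
side [243. 209.] 60 med [0.521 0.019 0.062] lo [0.501 0.016 0.048] hi [0.531 0.022 0.081]
top [250. 142.] 35 med [ 0.626 -0.027  0.135] lo [ 0.615 -0.034  0.132] hi [ 0.633 -0.022  0.138]
```

View pics/j_crop.png

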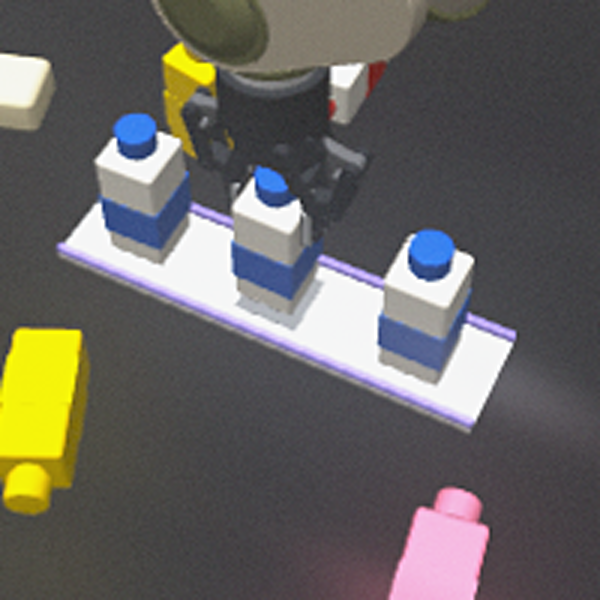

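The canister hangs upright over the footprint between undisturbed neighbours, cap at crop (271,187), about 16 mm above the floor. Lowering it.

Call:
{"method": "apply_moves", "body": {"motion": [{"tx": 0,"ty": 0,"tz": 0.6,"turn": 0,"jaw": -0.4},{"tx": 0,"ty": 0,"tz": 1.1,"turn": 0,"jaw": -0.4},{"tx": 0,"ty": 0,"tz": 1.4,"turn": 0,"jaw": -0.4},{"tx": 0,"ty": 0,"tz": 1.6,"turn": 0,"jaw": -0.4},{"tx": 0,"ty": 0,"tz": 1.6,"turn": 0,"jaw": -0.4}], "squeeze": 30}}

```text
time_s: 8.87
position: [0.5068, -0.0038, 0.0933]
tool_rot: [[0.146, 0.989, 0.003], [0.989, -0.146, -0.001], [-0.0, 0.003, -1.0]]
ft_force: [-0.3, 0.6, -2.6]
grip_width: 0.0494
```

Call:
{"method": "apply_moves", "body": {"motion": [{"tx": 0,"ty": 0,"tz": 0.1,"turn": 0,"jaw": -0.4},{"tx": 0,"ty": 0,"tz": 0.15,"turn": 0,"jaw": -0.2},{"tx": 0,"ty": 0,"tz": 0.15,"turn": 0,"jaw": 0.1},{"tx": 0,"ty": 0,"tz": 0.15,"turn": 0,"jaw": 0.17},{"tx": 0,"ty": 0,"tz": 0.15,"turn": 0,"jaw": 0.17}], "squeeze": 20}}

```text
time_s: 9.28
position: [0.5077, -0.004, 0.0925]
tool_rot: [[0.146, 0.989, 0.006], [0.989, -0.146, -0.002], [-0.001, 0.006, -1.0]]
ft_force: [1.9, 0.9, 3.4]
grip_width: 0.0496
```

Call:
{"method": "apply_moves", "body": {"motion": [{"tx": 0,"ty": 0,"tz": 0,"turn": 0,"jaw": 0.22},{"tx": 0,"ty": 0,"tz": 0,"turn": 0,"jaw": 0.35},{"tx": 0,"ty": 0,"tz": 0,"turn": 0,"jaw": 0.5},{"tx": 0,"ty": 0,"tz": 0,"turn": 0,"jaw": 0.65},{"tx": 0,"ty": 0,"tz": 0,"turn": 0,"jaw": 0.65}], "squeeze": 20}}

```text
time_s: 9.7
position: [0.5076, -0.004, 0.0924]
tool_rot: [[0.146, 0.989, 0.006], [0.989, -0.146, -0.001], [-0.001, 0.006, -1.0]]
ft_force: [-1.0, 0.1, -0.0]
grip_width: 0.0703
```

Call:
{"method": "apply_moves", "body": {"motion": [{"tx": 0,"ty": 0,"tz": -1,"turn": 0,"jaw": 0.7},{"tx": 0,"ty": 0,"tz": -3,"turn": 0,"jaw": 0.7},{"tx": 0,"ty": 0,"tz": -6,"turn": 0,"jaw": 0.7},{"tx": 0,"ty": 0,"tz": -9.5,"turn": 0,"jaw": 0.7},{"tx": 0,"ty": 0,"tz": -13,"turn": 0,"jaw": 0.7}], "squeeze": 20}}

```text
time_s: 10.12
position: [0.5064, -0.0037, 0.2236]
tool_rot: [[0.146, 0.989, 0.004], [0.989, -0.146, -0.001], [-0.0, 0.004, -1.0]]
ft_force: [0.8, -0.6, -0.0]
grip_width: 0.0731
```

```bash
python3 - <<'E'
from h import *
snap('k');s=telemetry.observe();print(s['time_s'],s['position'],s['ft_force'].round(1));blue('k')
a=cv2.imread('pics/k_side.png')[120:320,160:360];cv2.imwrite('pics/k_crop.png',cv2.resize(a,(600,600),interpolation=cv2.INTER_CUBIC))
E
python3 tilt2.py k .015
```

```text
10.2167 [ 0.50862961 -0.00411303  0.22747091] [ 1.   0.7 -0.3]
side [205. 164.] 168 med [ 0.621 -0.021  0.135] lo [ 0.608 -0.038  0.12 ] hi [ 0.636 -0.01   0.137]
side [251. 184.] 175 med [ 0.506 -0.001  0.135] lo [ 0.493 -0.016  0.121] hi [0.519 0.011 0.137]
side [203. 194.] 128 med [ 0.629 -0.001  0.049] lo [ 0.606 -0.005  0.033] hi [0.648 0.002 0.066]
side [303. 204.] 196 med [0.385 0.018 0.135] lo [0.373 0.001 0.121] hi [0.397 0.027 0.138]
side [241. 210.] 36 med [0.527 0.017 0.057] lo [0.51  0.015 0.033] hi [0.534 0.02  0.066]
face 655 409 [0.509 0.02  0.059] [0.151 0.989 0.003] elev 0.2
top 387 188 [0.502 0.005 0.111] [-0.006  0.023  1.   ] elev 88.6
cap 195 122 [ 0.506 -0.003  0.135] [0.004 0.004 1.   ] elev 89.7
```

View pics/k_crop.png

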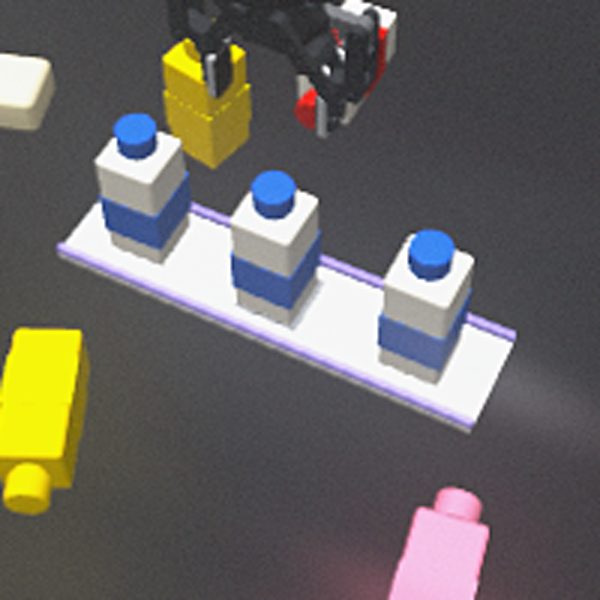

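The canister stands on the footprint, cap at crop (273,193) and cap top at z = 0.135, like its neighbours. The centre is about (0.506, -0.003), the gripper is clear above, and the neighbours read the same as at the start. Handing in.

```bash
python3 -c "
from rig import close_job
print(close_job())"
```

```text
the job is handed in; nothing more can be done
None
```

The blue-capped canister is standing upright, cap up, on the grey footprint between its two neighbours, and I handed the job in at about 10.2 s.

**What I did:** I gripped it near the cap and eased the jaws so it turned between the pads. I then swung it up about its bottom edge on the table, re-gripped it centred, carried it low over the rail, set it down and backed off.

**Last checks, all passed:**
- **Upright:** the cap-top normal was 89.7° and the side-face normal 0.2° from level, so the tilt is under 1°.
- **Position:** its centre measured about (0.506, -0.003), against the footprint's (0.506, -0.005). The cap top at 0.135 m matches the neighbours.
- **Neighbours:** both caps measured within about 1 mm of where they started.
- **Gripper:** clear of everything, about 13 cm up.

**What went wrong on the way:**
- **First lift:** the 20 N grip lifted the canister flat instead of letting it turn.
- **End of the swing:** the pads slid about 20 mm off its axis, so I set it standing on the table and re-gripped.

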